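# Add a spoon to the running UV cutlery steriliser

## Robot

A 7-joint arm with a two-finger parallel gripper is mounted at the origin on the work surface. World frame = base frame: x ahead of the robot, y to its left, z up, the work surface at z = 0. Lengths are in m, angles in rad, forces in N, time in s.
With the tool pointing down it reaches from about 0.4 to 0.875 m from the base axis. Payload 6.5 kg.
Tool frame: the origin (TCP) lies on the centre line of the jaws, within the pads' length; the fingertips stand r.finger_overhang ahead of it and the grasp point (between the pads) lies 2 mm behind it (r.finger_overhang is the distance from the TCP to the fingertips, in m); z points along the fingers, x is the direction in which the jaws open and shut, and the axes are right-handed (so a half turn about z gives the same grasp; the last joint's range is limited). The gripper opens to 85 mm and grips with 20 to 120 N. Pads are 22 mm wide; open, the fingers measure 114 mm over their backs; the gripper's body (76 mm by 85 mm) begins 54 mm behind the grasp point. The pads swing forward as they close: fully open they stand 13 mm farther back than shut.
Start: joints at [1.243, 0.536, -0.004, 1.538, 0.003, 1.067, -0.071], TCP at [0.168, -0.628, 0.248] pointing down, gripper open.
Joint ranges: [-2.7, 2.7], [-0.37, 2.16], [-1.27, 1.26], [0.24, 2.4], [-1.31, 4.45], [0.19, 1.91], [-2.76, 2.76]. Speed limits (rad/s): [2.39, 2.39, 3.14, 3.14, 3.14, 3.14, 3.14].

## Interface

Orientations are given as a unit quaternion [x, y, z, w].
In Python, from cell import get_state, cams, r gives the robot as it stands.
- The arm moves only by the shell command python3 -m crank 'ROWS' [OPENING] [FORCE]. ROWS is JSON, a list of rows, each a list of 2 entries, a list of its own where there are three numbers: the shift along the world's x, y, z in cm, then the turn about the world's z in degrees. A call has 1 to 20 rows; each row is the pose to reach, as a shift and turn from the pose commanded when the call began; what a row does not reach only later rows make up. A row lasts 1/8 s, in which the tool goes at most 62.5 mm and 10.7 degrees, less where a joint would pass 70% of its speed; a pose out of reach is approached as far as the arm can. A call with a gripper value outside its range is refused whole. OPENING is the finger opening in cm, from 0 to 8.54, set as the call begins (- or left out, the last holds). The fingers move at their own pace and stop on an object; FORCE is the grip in N (left out, the last holds). Time passes only in rows, so rows that repeat a pose let the fingers close. It gives the time, the measured TCP pose, the force and the opening at its end, in the units of the state.
- get_state(): the state, without advancing time (a new reading comes with each control period).
- cams.grab_frame(name): name is "scene" or "top"; returns the picture (384x512x3 uint8, blue, green, red); there is no depth.
- cams.camera_params(name): a dict with "mtx" (3x3 intrinsics, pixels), "extrinsics" (4x4, takes a point from world to camera coordinates). Camera axes: x right, y down, z forward; pixel columns grow to the right and rows downward; lengths in m; the calibration is good to about 2 mm. A picture is of the moment at which its call begins. camera_params takes no time and is no camera call.
- r.job_done(): hands the job in, once; it reports no verdict.
The state is a dict: "clock": time; "q": joint angles; "joint_velocities": joint speeds; "joint_torque": joint torques, N m; "ee_pos": TCP position; "tcp_rot": TCP orientation; "wrist_force": force on the tool from outside, world axes, zero at the start; "ft_torque": the same for the moment, N m; "opening": finger opening in m.
Only numpy, scipy, OpenCV 4.12 (cv2) and the standard library are available. Lean on these libraries where they do the work, as an engineer would, in place of code of your own. Each camera call takes 0.05 s, during which the arm holds its last target.

## Task

The UV cutlery steriliser on the ledge is running and one steel serving spoon was left out. Switch its supply off at the isolator (red handle fully down), only then raise the lid until it stands upright, lay the spoon flat in the empty front lane of the tray, shut the lid completely and only then switch the supply back on (handle fully up). Leave the other things on the ledge where they are.

Things in the scene. Friction and masses are not known exactly. Their poses are not given: they have to be found in the camera images.
- isolator: grey metal-clad isolator fixed on the ledge, box 110 x 160 x 220 mm (x, y, z). Origin: centre of its underside; x points to its back, so the cover faces -x; z up. Its crank handle is on its -y side and turns about a line parallel to the isolator's y axis
- iso_handle (a joint): isolator handle, rad: 0 = on, crank arm pointing forward (-x of the isolator) and 45 degrees up (beside the red dot); 1.571 = off, forward and 45 degrees down (green dot). An over-centre spring inside throws it to whichever end is nearer and holds it there against a hard stop: about 8 N at the grip takes it over the middle
- iso_axis (a point): point on the handle's turning axis level with the middle of the hand grip: 150 mm to the -y side of the isolator's centre, 145 mm above the ledge; axes as the isolator's
- iso_grip (a point): middle of the red hand grip, a round bar 22 mm thick and 88 mm long, parallel to the isolator's y axis, 100 mm from the turning axis, fixed to the crank so that it turns within a light grip as the handle swings. The middle is 70 mm out from the side of the box, the inner end of the bar 19 mm out where the crank arm holds it; nothing else is near the outer 75 mm. The ledge is 74 mm below the grip's middle when off, 216 mm when on
- steriliser: white cutlery steriliser fixed on the ledge, case 210 x 340 x 100 mm (x, y, z), walls 8 mm, tray floor 25 mm above the ledge. Origin: centre of its underside; x points to its back (hinge side), y along its length. A steel divider 30 mm high, 4 mm thick, at x = +46 mm, splits the tray into an empty front lane (x from -97 to +44 mm, y from -162 to +162 mm) and a narrow rear lane that already holds cutlery
- front_lane (a point): centre of the front lane, on the tray floor; axes as the steriliser's
- lid_hinge (a point): middle of the lid's hinge line, at the top of the case's rear wall (105 mm behind the steriliser's centre, 100 mm up); the line runs along the steriliser's y axis
- lid (a joint): steriliser lid, rad: 0 = shut, 1.571 = upright, 1.75 = end of travel, leaning back. Grey slab 210 x 340 x 18 mm, 0.35 kg, on a friction hinge: it stays where it is left from about 0.7 rad up, sinks gently shut by itself from below about 0.4 rad, and takes about 4 N at the pull to raise
- lid_knob (a point): centre of the lid's black T-shaped pull: a round bar 22 mm thick and 36 mm long, parallel to the hinge line (the steriliser's y axis), on a 12 mm stem. Lid shut: 180 mm in front of the hinge line and 50 mm above it (32 mm above the lid's top face); it travels with the lid and stands out backwards (+x) when the lid is upright
- spoon: steel serving spoon, 237 mm long, 110 g, lying on the ledge. Origin on its underside near mid length; x runs along it towards the round bowl (diameter 62 mm, 14 mm high, centre at x = +87 mm); the flat handle, 14 mm wide and 6 mm thick, arches 16 mm above the ledge and comes down to its end at x = -118 mm
- spoon_grip (a point): spot on the spoon's handle close to its centre of mass, at x = +28 mm of the spoon, 16.5 mm above its underside; handle there 14 mm wide
- spoon_bowl (a point): middle of the spoon's bowl, 8 mm above its underside
- spoon_end (a point): free end of the spoon's handle, 5 mm above its underside
- paddle: wooden stirring paddle, flat, 280 mm long, 55 mm wide, 8 mm thick, lying beside the spoon (on either side of it); to be left alone. Origin on its underside near mid length, blade towards +x
- plate_low: blue melamine plate, diameter 180 mm, under the yellow one; to be left alone
- plate_top: yellow melamine plate, diameter 180 mm, stacked on the blue one; to be left alone
- saucer: white ceramic saucer, diameter 140 mm; to be left alone
- tumbler: steel tumbler, diameter 72 mm, 100 mm tall, standing; to be left alone
Mind the look-alikes: they are no part of the job. There is more than one size of the spoon; the one meant has the size given above.

How it is judged:
On the way, in this order (a step that is already met when the one before it is completed fails the run):
1. the isolator is switched off, the lid still shut (value of joint iso_handle above 1.45 rad and value of joint lid below 0.1 rad), for 0.2 s.
2. the lid stands upright (value of joint lid above 1.3 rad and value of joint iso_handle above 1.45 rad), for 0.2 s.
3. the spoon lies in the front lane, let go (linear speed of spoon below 0.03 m/s and contact force between spoon and the fingers below 0.2 N and x of spoon_bowl in the frame of steriliser between -0.097 and 0.044 m and y of spoon_bowl in the frame of steriliser between -0.162 and 0.162 m and z of spoon_bowl in the frame of steriliser between 0.02 and 0.06 m and x of spoon_grip in the frame of steriliser between -0.097 and 0.044 m and y of spoon_grip in the frame of steriliser between -0.162 and 0.162 m and z of spoon_grip in the frame of steriliser between 0.02 and 0.06 m and x of spoon_end in the frame of steriliser between -0.097 and 0.044 m and y of spoon_end in the frame of steriliser between -0.162 and 0.162 m and z of spoon_end in the frame of steriliser between 0.02 and 0.06 m and value of joint iso_handle above 1.45 rad and value of joint lid above 1.2 rad), for 0.2 s.
4. the lid is shut, the supply still off (value of joint lid below 0.03 rad and value of joint iso_handle above 1.45 rad), for 0.2 s.
5. the isolator is switched back on (value of joint iso_handle below 0.12 rad), for 0.2 s.
At the end, for the whole second after the job is handed in: isolator handle fully up (within 0.12 rad of the on stop), lid shut (below 0.03 rad), and the spoon at rest and let go in the front lane: bowl, grip and end all between the front wall and the divider and under 35 mm above the tray floor; the other ware within 30 mm of where it stood (value of joint iso_handle below 0.12 rad and value of joint lid below 0.03 rad and linear speed of spoon below 0.03 m/s and contact force between spoon and the fingers below 0.2 N and x of spoon_bowl in the frame of steriliser between -0.097 and 0.044 m and y of spoon_bowl in the frame of steriliser between -0.162 and 0.162 m and z of spoon_bowl in the frame of steriliser between 0.02 and 0.06 m and x of spoon_grip in the frame of steriliser between -0.097 and 0.044 m and y of spoon_grip in the frame of steriliser between -0.162 and 0.162 m and z of spoon_grip in the frame of steriliser between 0.02 and 0.06 m and x of spoon_end in the frame of steriliser between -0.097 and 0.044 m and y of spoon_end in the frame of steriliser between -0.162 and 0.162 m and z of spoon_end in the frame of steriliser between 0.02 and 0.06 m); the robot touches nothing.
It fails at once if the lid is off its seat (over 0.15 rad) while the supply is not off (value of joint lid above 0.15 rad and value of joint iso_handle below 1.07 rad).
It fails at once if another thing on the ledge is shifted by more than 30 mm (distance of any of paddle, plate_low, plate_top, saucer, tumbler from where it was at the start of the episode above 0.03 m).
It also fails if it takes over 72 s, if anything falls off the work surface, if the arm or the gripper's body presses on something with over 40 N, if the wrist force passes 120 N, or if a joint passes its speed limit or range.

## Working session

There is one attempt and no reset: what is moved stays moved. The work goes in short steps, Python scripts to look and compute and a shell command to move; the robot and the scene stay as the last step left them, time stands still between calls to the robot, and variables do not carry over. Pictures are saved under pics/ and viewed, and the job is handed in when it is done.

```bash
ls; mkdir -p pics; python3 - <<'E'
from cell import get_state,cams,r
import cv2
for n in("scene","top"):
    cv2.imwrite(f"pics/{n}0.png",cams.grab_frame(n)); p=cams.camera_params(n); print(n,p["mtx"],p["extrinsics"])
print(get_state(), r.finger_overhang)
E
```

```text
pics
scene [[407.74289108   0.         256.96841597]
 [  0.         407.74289108 191.62634228]
 [  0.           0.           1.        ]] [[ 0.76381271  0.64521579 -0.01693294 -0.48667933]
 [ 0.43784417 -0.53724274 -0.72087636 -0.05833732]
 [-0.47421791  0.54320053 -0.69285681  1.44205732]
 [ 0.          0.          0.          1.        ]]
top [[460.10821621   0.         248.50308254]
 [  0.         460.10821621 195.94543858]
 [  0.           0.           1.        ]] [[ 0.0190711  -0.99948037  0.02598621  0.09398121]
 [-0.98148473 -0.02366955 -0.19007228  0.5541693 ]
 [ 0.19058859 -0.02188018 -0.98142613  1.69393282]
 [ 0.          0.          0.          1.        ]]
{'clock': 0.1, 'q': array([ 1.24279468,  0.53707371, -0.00445844,  1.53875892,  0.00260318,
        1.06727045, -0.07120323]), 'joint_velocities': array([ 0.0004501 , -0.00141986,  0.00042403, -0.00310667,  0.00122933,
       -0.0001457 , -0.00025496]), 'joint_torque': array([ 3.69730726e-03, -5.84567285e+01,  1.05262790e+00, -2.59773481e+01,
        1.27320332e-02,  4.62360884e-03,  8.20587928e-06]), 'ee_pos': array([ 0.16809821, -0.62734444,  0.2475173 ]), 'tcp_rot': array([ 7.93380292e-01, -6.08725839e-01, -6.27151399e-04, -4.15509607e-04]), 'wrist_force': array([-0.49504167, -0.00937079, -0.57669057]), 'ft_torque': array([ 0.02707322, -0.03040014, -0.03203954]), 'opening': 0.08511355815649385} 0.017
```

View pics/scene0.png

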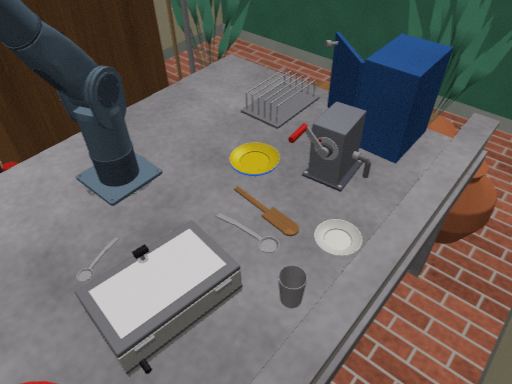

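View pics/top0.png

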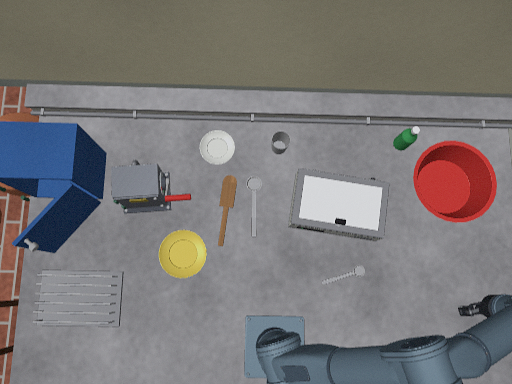

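```bash
cat > h.py <<'E'
import numpy as np, cv2
from cell import cams
def ray(n,u,v):
    p=cams.camera_params(n);K=p["mtx"];T=p["extrinsics"];R=T[:3,:3];t=T[:3,3]
    return -R.T@t, R.T@np.linalg.solve(K,[u,v,1.])
def onz(n,u,v,z):
    c,d=ray(n,u,v); return c+d*(z-c[2])/d[2]
def proj(n,P):
    p=cams.camera_params(n);T=p["extrinsics"];q=p["mtx"]@(T[:3,:3]@np.asarray(P,float)+T[:3,3]); return q[:2]/q[2]
def tri(a,b,n1="top",n2="scene"):
    A=[];B=[]
    c1,d1=ray(n1,*a);c2,d2=ray(n2,*b)
    s=np.linalg.lstsq(np.c_[d1,-d2],c2-c1,rcond=None)[0]
    p,q=c1+s[0]*d1,c2+s[1]*d2
    return (p+q)/2,np.linalg.norm(p-q)
def crop(img,x0,y0,x1,y1,s,f):
    cv2.imwrite(f,cv2.resize(img[y0:y1,x0:x1],None,fx=s,fy=s,interpolation=cv2.INTER_CUBIC))
E
python3 - <<'E'
from h import *
t=cv2.imread("pics/top0.png");s=cv2.imread("pics/scene0.png")
crop(t,200,130,400,290,4,"pics/t_a.png")
crop(t,100,140,260,260,5,"pics/t_b.png")
crop(s,60,200,250,384,3,"pics/s_a.png")
crop(s,230,90,390,200,5,"pics/s_b.png")
E
```

```text
(no output)
```

View pics/t_a.png

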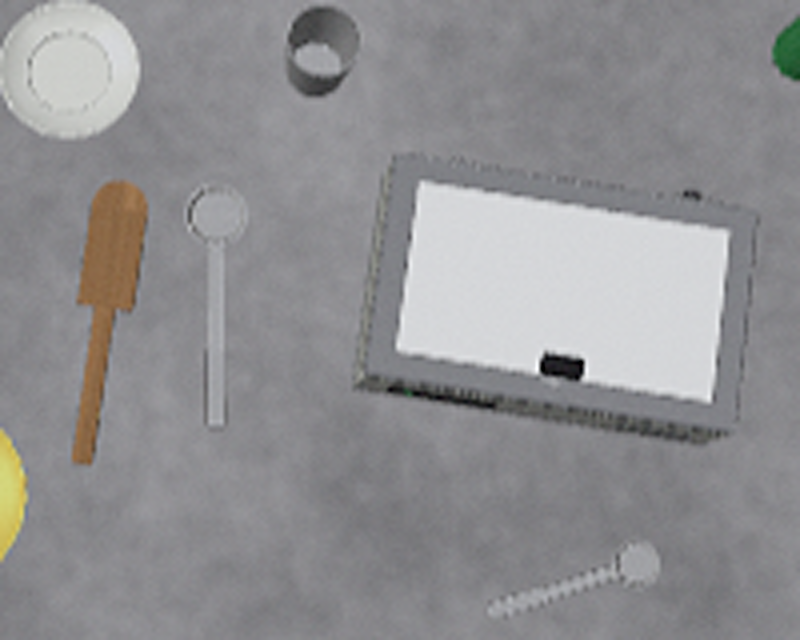

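View pics/t_b.png

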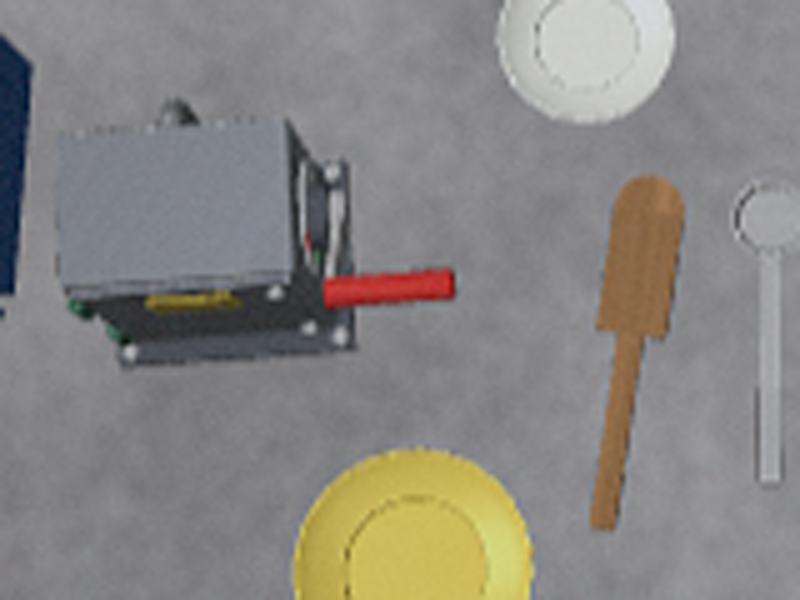

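View pics/s_a.png

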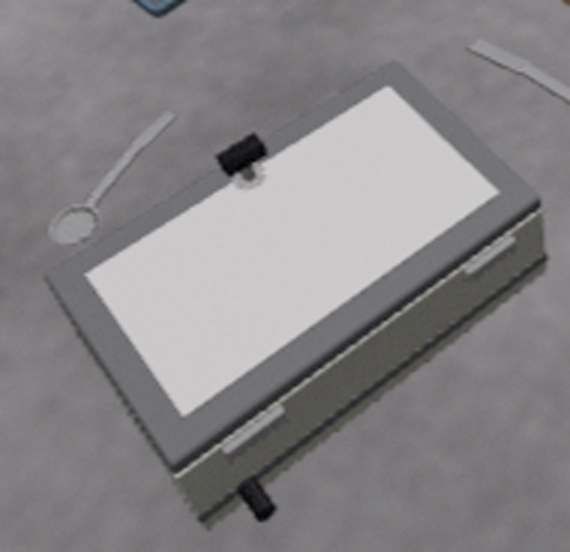

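View pics/s_b.png

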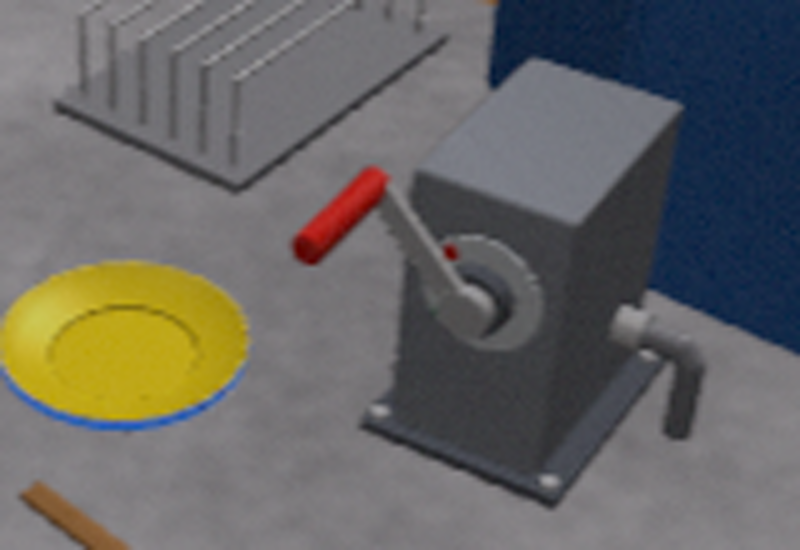

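```bash
python3 - <<'E'
from h import *
np.set_printoptions(precision=4,suppress=True)
t=cv2.imread("pics/top0.png");s=cv2.imread("pics/scene0.png")
ta=lambda x,y:(200+(x+.5)/4-.5,130+(y+.5)/4-.5)
tb=lambda x,y:(100+(x+.5)/5-.5,140+(y+.5)/5-.5)
def mask(n,img,lo,hi,roi):
    m=cv2.inRange(cv2.cvtColor(img,cv2.COLOR_BGR2HSV),lo,hi);k=np.zeros_like(m);x0,y0,x1,y1=roi;k[y0:y1,x0:x1]=m[y0:y1,x0:x1];return k
m=mask("top",t,(0,150,80),(8,255,255),(155,180,200,215))
rr=cv2.minAreaRect(cv2.findNonZero(m));print("red",rr, onz("top",*rr[0],.216))
e=cv2.boxPoints(rr);print([onz("top",*p,.216) for p in e])
ms=mask("s",s,(0,150,80),(8,255,255),(280,115,315,150));rs=cv2.minAreaRect(cv2.findNonZero(ms));print("tri grip",tri(rr[0],rs[0]))
print("iso top", [onz("top",*tb(*p),.22) for p in((57,132),(288,120),(300,280),(66,292))])
L=[onz("top",*ta(*p),.118) for p in((395,155),(758,212),(738,430),(362,378))];print("lid",L)
w=mask("top",t,(0,0,190),(180,40,255),(295,170,390,240))
rw=cv2.minAreaRect(cv2.findNonZero(w));print("white",[onz("top",*p,.118) for p in cv2.boxPoints(rw)],onz("top",*rw[0],.118))
k=mask("top",t,(0,0,0),(180,255,35),(330,212,350,230));rk=cv2.minAreaRect(cv2.findNonZero(k));print("knob",rk,onz("top",*rk[0],.15))
kk=mask("s",s,(0,0,0),(180,255,40),(128,240,152,260));rk2=cv2.minAreaRect(cv2.findNonZero(kk));print("knob tri",rk2,tri(rk[0],rk2[0]))
A=[onz("top",*ta(*p),z) for p,z in(((216,213),.01),((216,183),.01),((216,426),.005))];print("A",A,np.linalg.norm(A[1]-A[2]))
B=[onz("top",*ta(*p),z) for p,z in(((638,562),.01),((660,556),.01),((490,612),.005))];print("B",B,np.linalg.norm(B[1]-B[2]))
E
```

```text
red ((174.5294189453125, 196.3823699951172), (30.802024841308594, 11.64171028137207), 14.03624439239502) [0.5125 0.3622 0.216 ]
[array([0.5046, 0.4174, 0.216 ]), array([0.5441, 0.41  , 0.216 ]), array([0.5205, 0.3069, 0.216 ]), array([0.4811, 0.3148, 0.216 ])]
tri grip (array([0.5091, 0.3589, 0.2126]), np.float64(0.010842545335132753))
iso top [array([0.6128, 0.5845, 0.22  ]), array([0.6255, 0.4269, 0.22  ]), array([0.5133, 0.4124, 0.22  ]), array([0.5012, 0.57  , 0.22  ])]
lid [array([ 0.6476, -0.0753,  0.118 ]), array([ 0.6019, -0.4118,  0.118 ]), array([ 0.3995, -0.3856,  0.118 ]), array([ 0.4391, -0.045 ,  0.118 ])]
white [array([ 0.465 , -0.0724,  0.118 ]), array([ 0.6237, -0.098 ,  0.118 ]), array([ 0.5826, -0.3915,  0.118 ]), array([ 0.4247, -0.3607,  0.118 ])] [ 0.5233 -0.2306  0.118 ]
knob ((340.0135192871094, 221.41891479492188), (10.028338432312012, 4.438772678375244), 9.462321281433105) [ 0.4485 -0.2193  0.15  ]
knob tri ((140.45587158203125, 251.42645263671875), (7.71743631362915, 14.74887752532959), 59.036251068115234) (array([ 0.4487, -0.219 ,  0.15  ]), np.float64(0.000533414118388239))
A [array([0.6127, 0.0859, 0.01  ]), array([0.6428, 0.0865, 0.01  ]), array([0.4047, 0.0822, 0.005 ])] 0.23820913415414338
B [array([ 0.2837, -0.3201,  0.01  ]), array([ 0.2898, -0.3413,  0.01  ]), array([ 0.2345, -0.1796,  0.005 ])] 0.1709943960952994
```

```bash
python3 - <<'E'
from h import *
np.set_printoptions(precision=4,suppress=True)
t=cv2.imread("pics/top0.png");s=cv2.imread("pics/scene0.png")
def big(img,roi):
    x0,y0,x1,y1=roi;m=cv2.inRange(cv2.cvtColor(img,cv2.COLOR_BGR2HSV),(0,130,60),(10,255,255));k=np.zeros_like(m);k[y0:y1,x0:x1]=m[y0:y1,x0:x1]
    n,l,st,c=cv2.connectedComponentsWithStats(k);i=1+st[1:,4].argmax();return (l==i).astype(np.uint8),c[i]
a,ca=big(t,(155,180,200,215));b,cb=big(s,(280,115,315,150))
ra=cv2.minAreaRect(cv2.findNonZero(a));rb=cv2.minAreaRect(cv2.findNonZero(b));print(ra,ca,rb,cb)
print(tri(ra[0],rb[0]),tri(ca,cb),onz("top",*ra[0],.2157+.004))
bp=cv2.boxPoints(ra); print([onz("top",*p,.2157) for p in bp])
# iso prediction from box top
for yaw in (4.5,5.5,7):
    c,sn=np.cos(np.radians(yaw)),np.sin(np.radians(yaw));R=np.array([[c,-sn],[sn,c]])
    print(yaw,np.array([.5632,.4985])+R@[-.0707,-.15])
# check box top corner in scene
sb=lambda x,y:(230+(x+.5)/5-.5,90+(y+.5)/5-.5);tb=lambda x,y:(100+(x+.5)/5-.5,140+(y+.5)/5-.5)
for p,q in (((288,120),(682,107)),((300,280),(578,224)),((66,292),(412,172)),((57,132),(530,58))):
    pass
for name,q in (("a",(682,107)),("b",(578,224)),("c",(412,172)),("d",(530,58))): print(name,onz("scene",*sb(*q),.22))
E
```

```text
((177.48614501953125, 197.25076293945312), (5.657942295074463, 25.238859176635742), 86.8201675415039) [177.518  197.1727] ((297.75, 132.75), (6.363960266113281, 24.041629791259766), 45.0) [297.7639 132.3403]
(array([0.5091, 0.3514, 0.2155]), np.float64(0.0020348783046135613)) (array([0.5091, 0.3511, 0.2172]), np.float64(0.001863113460313225)) [0.5091 0.3515 0.2197]
[array([0.5162, 0.3958, 0.2157]), array([0.5231, 0.3102, 0.2157]), array([0.5035, 0.3083, 0.2157]), array([0.4966, 0.3937, 0.2157])]
4.5 [0.5045 0.3434]
5.5 [0.5072 0.3424]
7 [0.5113 0.341 ]
a [0.6128 0.5791 0.22  ]
b [0.6277 0.4276 0.22  ]
c [0.5192 0.4103 0.22  ]
d [0.5048 0.5687 0.22  ]
```

```bash
python3 -m crank '[[[7.2,3.5,4],7],[[15,7.4,8],14],[[20,11,9],20],[[26,15.2,10],26],[[30,19,10],32],[[33.6,23.4,10],36],[[36.5,28,10],41],[[38.8,33.3,10],46],[[40.3,37.5,10],50],[[41.5,41.6,10],54],[[42.5,47,10],58],[[43.3,52.2,10],62],[[43.9,57.5,10],66],[[44.2,62.8,10],70],[[43.9,68,10],74],[[43.2,73.4,9],78],[[42,78.5,8],80],[[40.5,83.7,7],80],[[38,89,6],80],[[36,94,6],80]]' 8.54 30
```

```text
clock: 2.6
ee_pos: [0.5266, 0.3134, 0.307]
tcp_rot: [0.999, 0.044, -0.001, 0.001]
wrist_force: [1.3, 0.2, 0.8]
opening: 0.0852
```

```bash
python3 -m crank '[[[-1.8,2.7,0],0],[[-1.8,2.7,-3],0],[[-1.8,2.7,-6],0],[[-1.8,2.7,-9.3],0],[[-1.8,2.7,-9.3],0]]' 6 30; python3 - <<'E'
from h import *
crop(cams.grab_frame("scene"),230,60,390,180,5,"pics/s1.png");crop(cams.grab_frame("top"),100,140,260,260,4,"pics/t1.png")
E
```

```text
clock: 3.22
ee_pos: [0.5087, 0.3377, 0.2127]
tcp_rot: [0.999, 0.044, -0.002, 0.002]
wrist_force: [-0.1, 0.3, 0.1]
opening: 0.0603
```

View pics/s1.png

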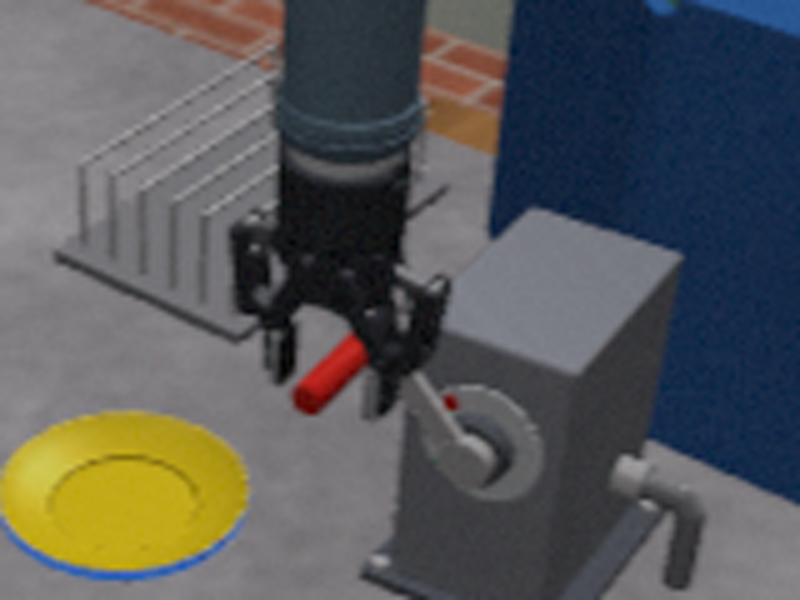

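View pics/t1.png

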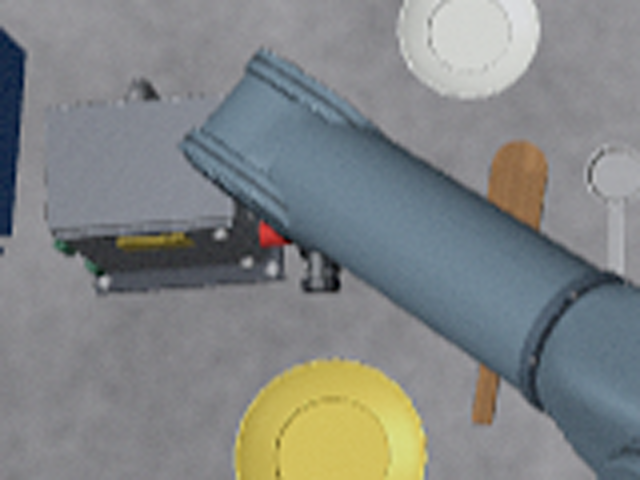

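The red bar (scene crop 340,375) lies between the two fingers. Closing lightly.

```bash
python3 -m crank '[[[0,0,0],0],[[0,0,0],0],[[0,0,0],0],[[0,0,0],0],[[0,0,0],0]]' 0 25; python3 -c "
from cell import get_state;s=get_state();print(s['ee_pos'],s['wrist_force'])
from numpy import *
for d in range(0,91,10):
    a=radians(45-d);f=-.1*(cos(a)-cos(pi/4));print(d,round(f*99.6,1),round(f*8.7,1),round(10*(sin(a)-sin(pi/4)),1))"
```

```text
clock: 3.95
ee_pos: [0.5085, 0.3394, 0.2165]
tcp_rot: [0.999, 0.044, -0.001, 0.0]
wrist_force: [-7.0, -3.2, 8.7]
opening: 0.0208
[0.50847015 0.33941775 0.21652641] [-6.95575997 -3.17989519  8.70125005]
0 -0.0 -0.0 0.0
10 -1.1 -0.1 -1.3
20 -2.0 -0.2 -2.8
30 -2.6 -0.2 -4.5
40 -2.9 -0.3 -6.2
50 -2.9 -0.3 -7.9
60 -2.6 -0.2 -9.7
70 -2.0 -0.2 -11.3
80 -1.1 -0.1 -12.8
90 -0.0 -0.0 -14.1
```

```bash
python3 -m crank '[[[-0.6,-0.1,-0.6],0],[[-1.1,-0.1,-1.3],0],[[-1.6,-0.2,-2],0],[[-2,-0.2,-2.8],0],[[-2.4,-0.2,-3.6],0],[[-2.6,-0.2,-4.5],0],[[-2.8,-0.3,-5.3],0],[[-2.9,-0.3,-6.2],0],[[-2.9,-0.3,-7],0],[[-2.9,-0.3,-7.9],0],[[-2.8,-0.2,-8.8],0],[[-2.6,-0.2,-9.7],0],[[-2.3,-0.2,-10.5],0],[[-2,-0.2,-11.3],0],[[-1.6,-0.1,-12.1],0],[[-1.1,-0.1,-12.8],0],[[-0.5,0,-13.5],0],[[0,0,-14.2],0],[[0,0,-14.2],0],[[0,0,-14.2],0]]'; python3 - <<'E'
from h import *
crop(cams.grab_frame("scene"),230,60,390,180,5,"pics/s2.png")
E
```

```text
clock: 6.45
ee_pos: [0.5005, 0.3386, 0.0689]
tcp_rot: [0.999, 0.046, -0.008, 0.002]
wrist_force: [-16.6, 2.6, -17.3]
opening: 0.0209
```

View pics/s2.png

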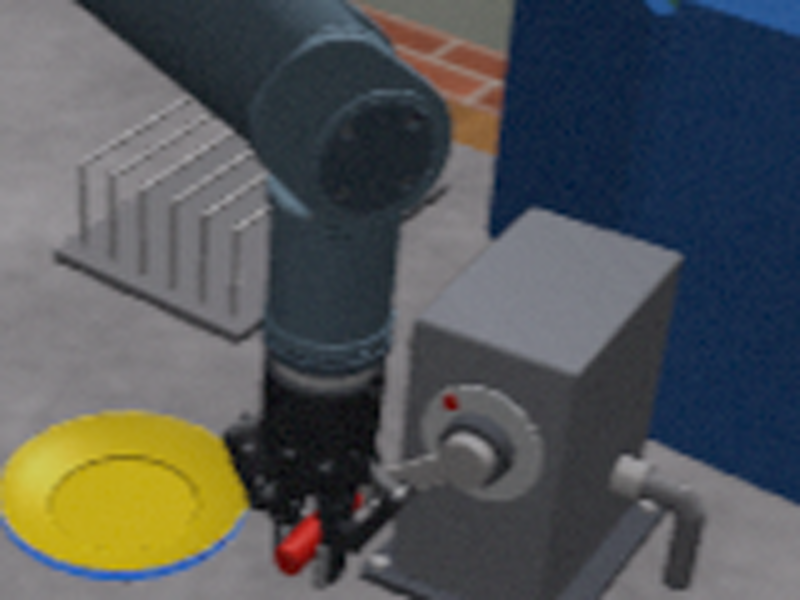

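```bash
python3 -m crank '[[[0,0,0],0],[[0,0,0],0],[[0,0,0],0]]' 4 ; python3 - <<'E'
from h import *
crop(cams.grab_frame("scene"),230,60,390,180,5,"pics/s3.png")
E
```

```text
clock: 6.88
ee_pos: [0.5115, 0.3393, 0.0742]
tcp_rot: [0.999, 0.043, 0.001, -0.0]
wrist_force: [-0.2, -0.9, 0.1]
opening: 0.0402
```

View pics/s3.png

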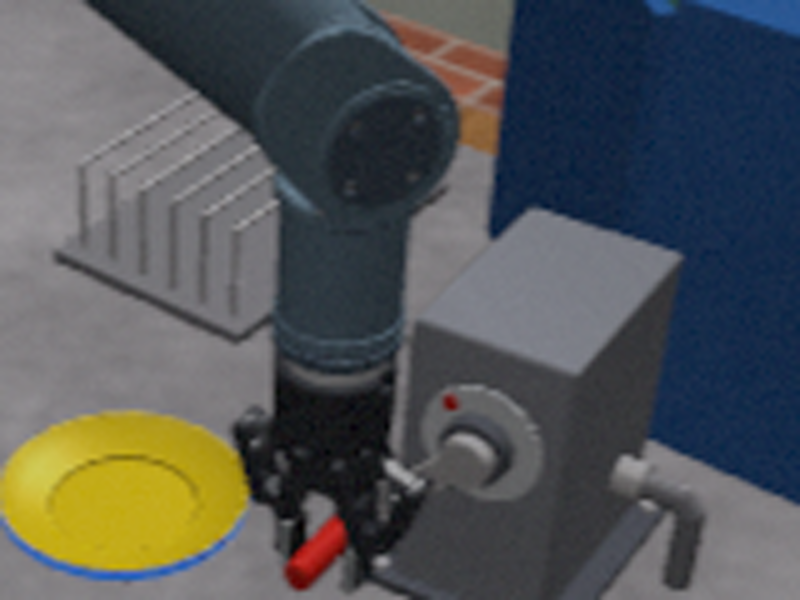

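```bash
python3 -m crank '[[[0,0,5],0],[[0,0,11],0],[[0,0,17],0],[[0,-6,22],-2],[[0,-12,25],-4],[[0,-16,25],-6]]' ; python3 - <<'E'
from h import *
np.set_printoptions(precision=4,suppress=True)
s=cams.grab_frame("scene");t=cams.grab_frame("top")
crop(s,230,60,390,180,5,"pics/s4.png");cv2.imwrite("pics/t4.png",t)
def big(img,roi):
    x0,y0,x1,y1=roi;m=cv2.inRange(cv2.cvtColor(img,cv2.COLOR_BGR2HSV),(0,130,60),(10,255,255));k=np.zeros_like(m);k[y0:y1,x0:x1]=m[y0:y1,x0:x1]
    n,l,st,c=cv2.connectedComponentsWithStats(k);i=1+st[1:,4].argmax();print(st[i]);return cv2.minAreaRect(cv2.findNonZero((l==i).astype(np.uint8)))[0]
a=big(t,(140,180,220,235));b=big(s,(270,130,340,200));print(a,b,tri(a,b))
E
```

```text
clock: 7.68
ee_pos: [0.5112, 0.1782, 0.326]
tcp_rot: [1.0, -0.009, 0.002, -0.001]
wrist_force: [0.4, -0.7, -1.1]
opening: 0.04
[171 202  24   6 112]
[287 160  17  18 127]
(182.5, 204.5) (295.140869140625, 168.1768035888672) (array([0.5086, 0.3504, 0.0741]), np.float64(0.002311973250321799))
```

View pics/s4.png

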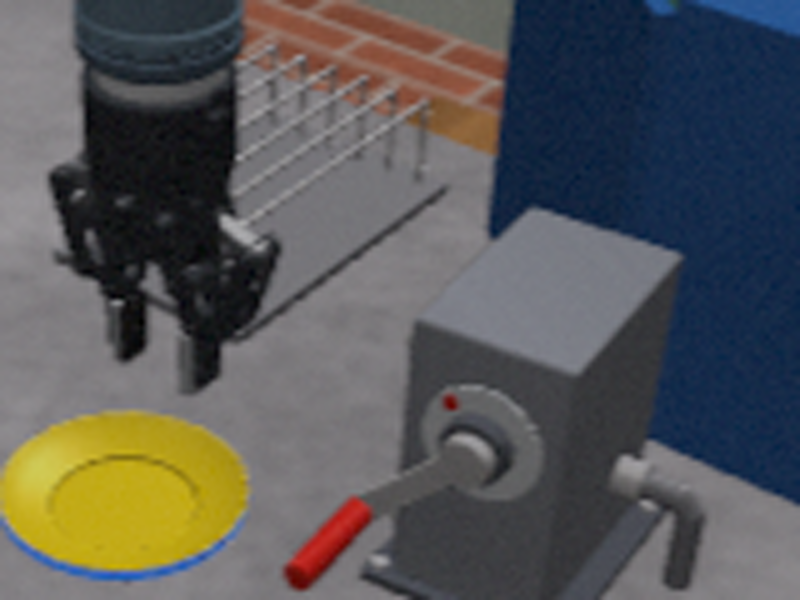

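View pics/t4.png

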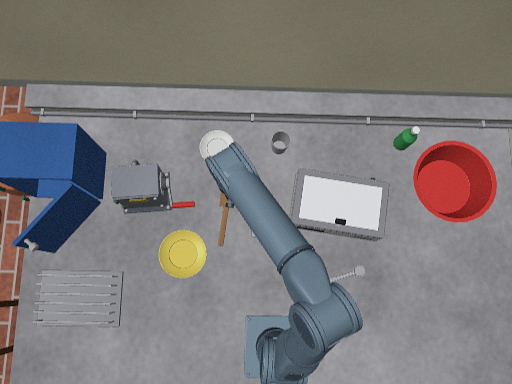

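```bash
python3 -m crank '[[[-1,-6,0],-1],[[-2,-12,0],-3],[[-3,-18,0],-5],[[-4,-24,0],-7],[[-5,-30,-2],-7],[[-6,-36,-5],-7],[[-6,-37.8,-7.6],-7],[[-6,-37.8,-12],-7],[[-6,-37.8,-17.1],-7],[[-6,-37.8,-17.1],-7],[[-6,-37.8,-17.1],-7]]' 5; python3 - <<'E'
from h import *
crop(cams.grab_frame("scene"),60,180,250,320,4,"pics/s5.png")
E
```

```text
clock: 9.15
ee_pos: [0.4515, -0.1989, 0.154]
tcp_rot: [0.998, -0.07, 0.001, 0.0]
wrist_force: [-0.3, 0.5, 0.5]
opening: 0.0498
```

View pics/s5.png

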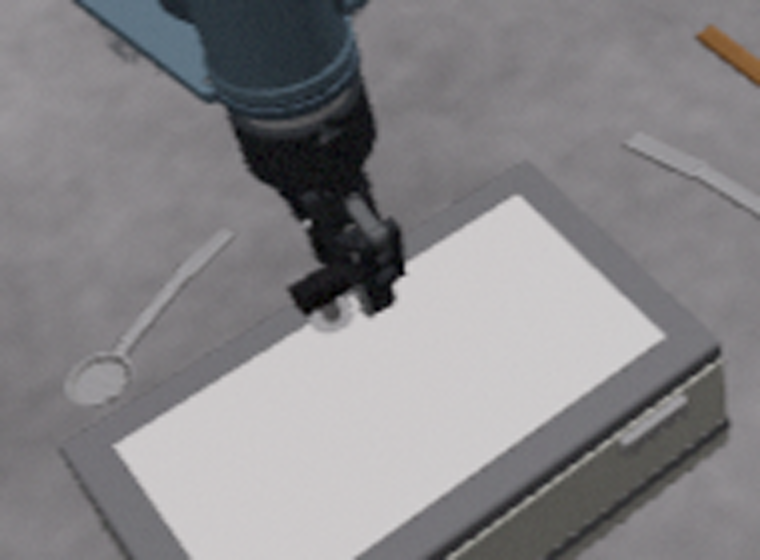

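```bash
python3 -m crank '[[[0,-0.15,0],0],[[0,-0.15,0],0],[[0,-0.15,0],0],[[0,-0.15,0],0],[[0,-0.15,0],0]]' 0 40; python3 - <<'E'
import numpy as np
c,s=np.cos(np.radians(-7.8)),np.sin(np.radians(-7.8))
for d in range(0,66,5):
    a=np.radians(d);x=-.18*np.cos(a)+.05*np.sin(a)+.18;z=.18*np.sin(a)+.05*np.cos(a)-.05
    print(d,round(100*x*c,1),round(100*x*s,1),round(100*z,1))
E
```

```text
clock: 9.82
ee_pos: [0.4497, -0.2008, 0.1538]
tcp_rot: [0.998, -0.07, -0.0, 0.001]
wrist_force: [-5.4, -0.1, 10.4]
opening: 0.0202
0 0.0 -0.0 0.0
5 0.5 -0.1 1.5
10 1.1 -0.2 3.0
15 1.9 -0.3 4.5
20 2.8 -0.4 5.9
25 3.8 -0.5 7.1
30 4.9 -0.7 8.3
35 6.1 -0.8 9.4
40 7.4 -1.0 10.4
45 8.7 -1.2 11.3
50 10.2 -1.4 12.0
55 11.7 -1.6 12.6
60 13.2 -1.8 13.1
65 14.8 -2.0 13.4
```

Gripped (20 mm opening). Raising along the arc from y offset -0.15 (the last commanded pose is the new reference).

```bash
python3 -m crank '[[[0.2,0,0.7],0],[[0.5,-0.1,1.5],0],[[0.8,-0.1,2.3],0],[[1.1,-0.2,3],0],[[1.5,-0.2,3.8],0],[[1.9,-0.3,4.5],0],[[2.3,-0.3,5.2],0],[[2.8,-0.4,5.9],0]]'; python3 - <<'E'
from h import *
crop(cams.grab_frame("scene"),60,160,250,300,4,"pics/s6.png")
E
```

```text
clock: 10.82
ee_pos: [0.4743, -0.2042, 0.2107]
tcp_rot: [0.998, -0.07, -0.005, -0.0]
wrist_force: [-12.1, 0.1, 0.2]
opening: 0.02
```

View pics/s6.png

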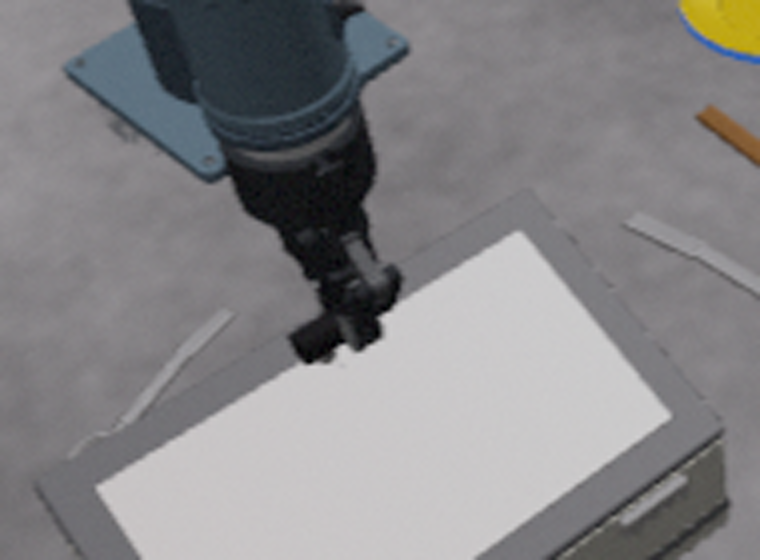

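```bash
python3 -m crank '[[[0.5,-0.1,0.6],0],[[1,-0.1,1.2],0],[[1.5,-0.2,1.8],0],[[2.1,-0.3,2.4],0],[[2.7,-0.3,3],0],[[3.3,-0.4,3.5],0],[[3.9,-0.5,4],0],[[4.6,-0.6,4.5],0],[[5.2,-0.7,5],0],[[5.9,-0.8,5.4],0],[[6.6,-0.9,5.8],0],[[7.4,-1,6.1],0],[[8.1,-1.1,6.4],0],[[8.9,-1.2,6.7],0]]'; python3 - <<'E'
from h import *
crop(cams.grab_frame("scene"),60,120,250,270,4,"pics/s7.png")
E
```

```text
clock: 12.62
ee_pos: [0.5672, -0.2171, 0.2831]
tcp_rot: [0.998, -0.07, 0.001, 0.001]
wrist_force: [-10.8, 0.7, 17.8]
opening: 0.0198
```

View pics/s7.png

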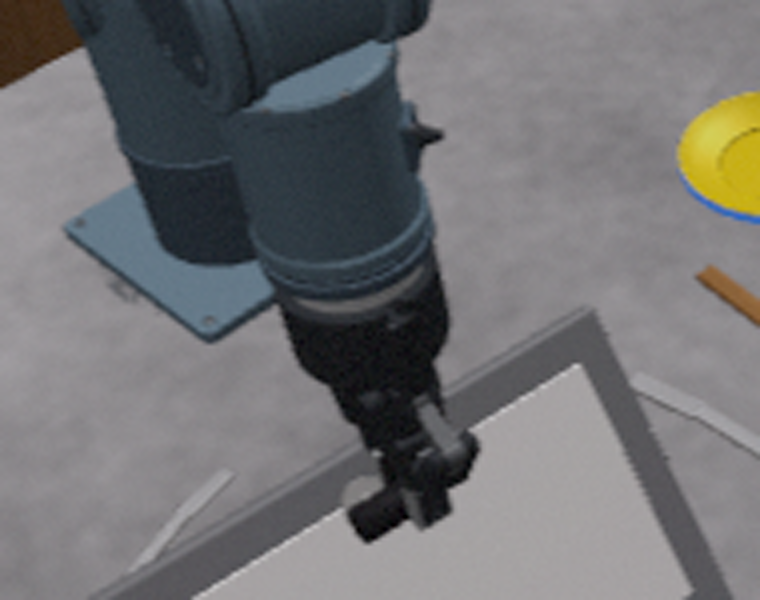

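```bash
python3 -m crank '[[[0,0,0],0],[[0,0,0],0],[[0,0,2],0],[[0,0,5],0],[[0,0,9],0],[[-5,1,10],0],[[-10,2,10],0],[[-14,3.1,10],0],[[-14,3.1,10],0]]' 2.9; python3 - <<'E'
from h import *
cv2.imwrite("pics/s8.png",cams.grab_frame("scene"))
E
```

```text
clock: 13.8
ee_pos: [0.4255, -0.1848, 0.3787]
tcp_rot: [0.998, -0.07, 0.0, 0.001]
wrist_force: [0.7, -0.2, 0.0]
opening: 0.0291
```

View pics/s8.png

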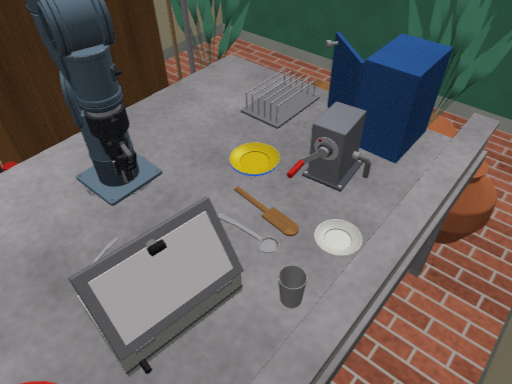

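```bash
python3 -m crank '[[[0,0,-5],0],[[0,0,-10.2],0],[[0,0,-10.2],0],[[3,-0.4,-10.2],0],[[5,-0.7,-10.2],0],[[7,-1,-10.2],0],[[8.5,-1.2,-10.2],0],[[10,-1.4,-10.2],0],[[11.5,-1.6,-10.2],0],[[13,-1.8,-10.2],0],[[14.5,-2,-10.2],0],[[16,-2.2,-10.2],0],[[17,-2.3,-10.2],0],[[18,-2.5,-10.2],0],[[18,-2.5,-10.2],0]]' 0 ; python3 - <<'E'
from h import *
cv2.imwrite("pics/s9.png",cams.grab_frame("scene"))
E
```

```text
clock: 15.72
ee_pos: [0.6163, -0.2118, 0.288]
tcp_rot: [0.997, -0.07, 0.012, 0.002]
wrist_force: [1.7, 0.0, 35.2]
opening: -0.0
```

View pics/s9.png

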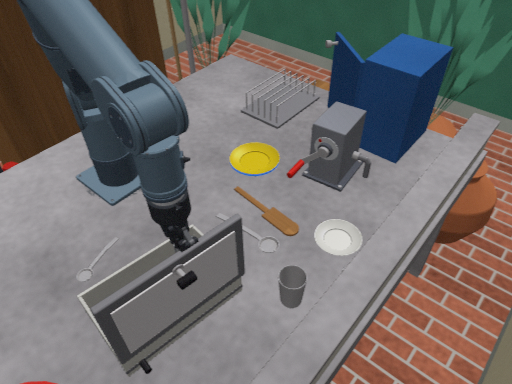

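```bash
python3 -m crank '[[[0,0,2],0],[[-1,0,4],0],[[-6,1,9],0],[[-9,4,12],0],[[-12,8,12],0],[[-12,8,12],0]]'; python3 - <<'E'
from h import *
cv2.imwrite("pics/s10.png",cams.grab_frame("scene"));cv2.imwrite("pics/t10.png",cams.grab_frame("top"))
E
```

```text
clock: 16.52
ee_pos: [0.4858, -0.1274, 0.3982]
tcp_rot: [0.998, -0.068, 0.001, 0.0]
wrist_force: [1.2, -0.1, -0.1]
opening: 0.0
```

View pics/s10.png

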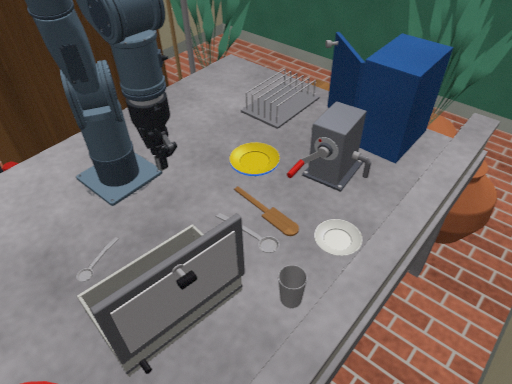

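View pics/t10.png

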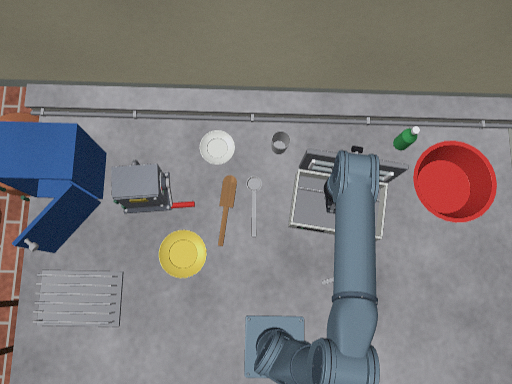

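```bash
python3 - <<'E'
from h import *
from scipy.optimize import brentq
s=cv2.imread("pics/s10.png");t=cv2.imread("pics/t10.png")
crop(s,70,200,260,370,4,"pics/s10c.png");crop(t,280,130,420,250,5,"pics/t10c.png")
g=cv2.cvtColor(s,cv2.COLOR_BGR2HSV)
k=cv2.inRange(g,(0,0,0),(180,255,40));m=np.zeros_like(k);m[268:295,172:200]=k[268:295,172:200]
u=cv2.minAreaRect(cv2.findNonZero(m));print(u)
y=np.radians(-7.8);xs=np.array([np.cos(y),np.sin(y),0]);ys=np.array([-np.sin(y),np.cos(y),0]);C=np.array([.5228,-.2295,0])
c,d=ray("scene",*u[0]);l=np.dot(C-c,ys)/np.dot(d,ys);P=c+l*d;q=np.array([np.dot(P-C,xs),P[2]])-[.105,.1];print(q,np.hypot(*q)); a=np.arctan2(q[1],q[0]); a0=np.arctan2(.05,-.18);print("lid",a0-a)
for th in (1.2,1.3,1.4,1.5,1.6,1.7):
    R=lambda v:(v[0]*np.cos(th)+v[1]*np.sin(th),-v[0]*np.sin(th)+v[1]*np.cos(th))
    o=[]
    for yy in(-.17,.17):
        v=R((-.21,.018));P=C+xs*(.105+v[0])+ys*yy+[0,0,.1+v[1]];o+=[proj("scene",P).round(1),proj("top",P).round(1)]
    print(th,*o)
E
```

```text
((186.44297790527344, 279.4899597167969), (9.99462890625, 19.170026779174805), 55.00797653198242)
[0.0490933  0.17911577] 0.18572186549133854
lid 1.5673666477855666
1.2 [ 75.3 288.6] [405.8 187.2] [219.7 200. ] [303.4 171. ]
1.3 [ 79.2 294.3] [406.9 180.9] [225.3 203.2] [304.4 164.7]
1.4 [ 83.8 301. ] [407.8 174.6] [231.2 207.3] [305.4 158.4]
1.5 [ 88.9 308.6] [408.4 168.4] [237.4 212.2] [306.3 152.2]
1.6 [ 94.6 317. ] [408.8 162.4] [243.8 218. ] [307.  146.3]
1.7 [100.7 326.3] [409.  156.7] [250.3 224.4] [307.7 140.7]
```

View pics/s10c.png

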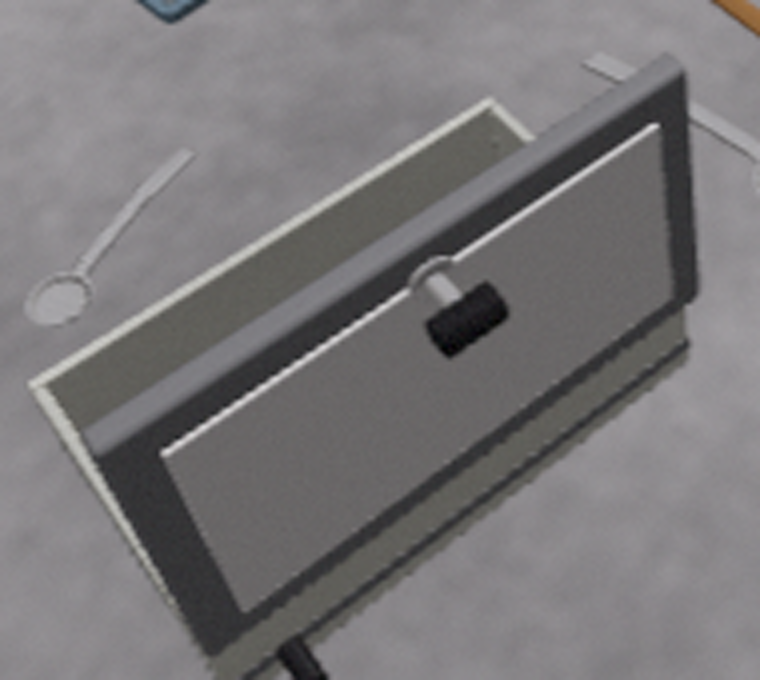

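View pics/t10c.png

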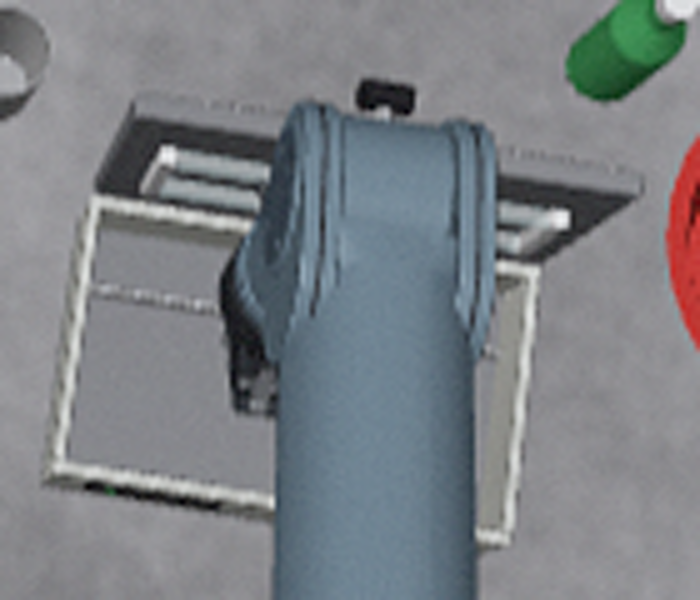

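```bash
python3 - <<'E'
from h import *
t=cv2.imread("pics/top0.png").astype(int)
g=cv2.imread("pics/top0.png",0)
for v in (190,197,199,201,203,206,215,225,230): print(v,g[v,246:262])
E
```

```text
190 [143 138 140 147 148 128 159 146 144 165 136 146 148 141 137 140]
197 [140 136 135 133 135 138 158 162 161 171 144 144 143 139 137 136]
199 [136 137 131 134 132 135 160 163 163 170 141 141 141 139 138 137]
201 [133 136 135 139 138 135 159 164 164 169 139 139 140 139 137 140]
203 [136 135 137 139 140 139 161 164 161 171 137 137 138 139 141 144]
206 [139 137 133 138 134 136 160 164 167 170 136 140 142 141 139 140]
215 [138 137 139 138 141 139 170 164 162 172 141 143 141 140 142 135]
225 [142 135 141 140 140 102 163 157 159 162 133 140 144 142 143 146]
230 [142 139 140 141 142 107 162 161 162 164 116 141 138 136 134 134]
```

```bash
python3 -m crank '[[[0.5,5,0],-10],[[1.5,10,-2],-20],[[3,15,-4],-30],[[5,18,-8],-40],[[6.7,21.2,-12],-50],[[6.7,21.2,-17],-60],[[6.7,21.2,-22],-70],[[6.7,21.2,-26],-80],[[6.7,21.2,-28],-81],[[6.7,21.2,-28],-81]]' 4.5; python3 - <<'E'
from h import *
crop(cams.grab_frame("scene"),190,180,340,280,5,"pics/s11.png")
E
```

```text
clock: 17.88
ee_pos: [0.5537, 0.0806, 0.1143]
tcp_rot: [0.713, -0.701, -0.001, 0.002]
wrist_force: [0.2, 0.0, 1.1]
opening: 0.045
```

View pics/s11.png

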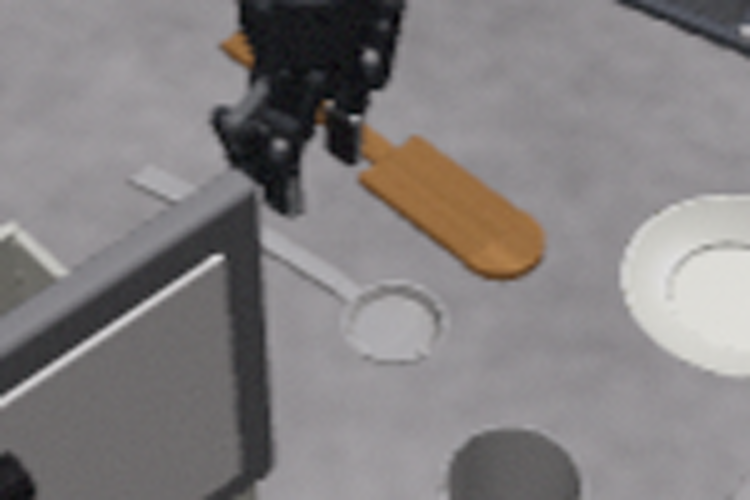

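```bash
python3 - <<'E'
from h import *
from cell import get_state
for v in (200,204):print(onz("top",253.5,v,.0165))
s=get_state();print(s["ee_pos"],s["tcp_rot"])
E
```

```text
[0.54338985 0.08549226 0.0165    ]
[0.52768805 0.0852251  0.0165    ]
[0.55465113 0.08095913 0.11573751] [ 7.13111946e-01 -7.01049864e-01 -2.42433503e-04  6.17845549e-04]
```

```bash
python3 -m crank '[[[-0.2,0.4,-4],0],[[-0.2,0.4,-7],0],[[-0.2,0.4,-9.4],0],[[-0.2,0.4,-9.4],0],[[-0.2,0.4,-9.4],0]]' 4.5; python3 -m crank '[[[0,0,0],0],[[0,0,0],0],[[0,0,0],0],[[0,0,0],0],[[0,0,0],0]]' 0 60; python3 -m crank '[[[0,0,1.5],0],[[0,0,3],0],[[0,0,6],0],[[0,0,6],0]]'; python3 - <<'E'
from h import *
crop(cams.grab_frame("scene"),190,180,340,280,5,"pics/s12.png")
E
```

```text
clock: 18.55
ee_pos: [0.5537, 0.0857, 0.0238]
tcp_rot: [0.713, -0.701, 0.001, -0.001]
wrist_force: [-0.4, 0.5, 0.2]
opening: 0.0449
clock: 19.18
ee_pos: [0.553, 0.0858, 0.0235]
tcp_rot: [0.713, -0.701, 0.001, -0.001]
wrist_force: [-1.9, 0.1, 6.8]
opening: 0.0124
clock: 19.68
ee_pos: [0.5543, 0.086, 0.0853]
tcp_rot: [0.713, -0.701, 0.001, -0.002]
wrist_force: [0.6, 0.3, -1.0]
opening: 0.0117
```

View pics/s12.png

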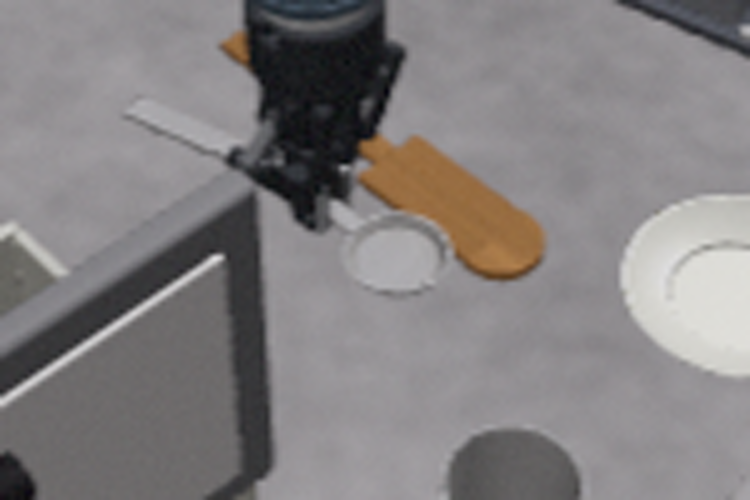

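```bash
python3 -m crank '[[[0,0,5],8],[[0,0,10],18],[[0,0,15],28],[[0,0,17],38],[[-1,0,17],48],[[-2,0,17],58],[[-3,-2,17],68],[[-4,-6,17],76],[[-5,-10,17],81],[[-5.4,-14,17],81],[[-5.4,-18,17],81],[[-5.4,-22,17],81],[[-5.4,-26,17],81],[[-5.4,-28.4,17],81],[[-5.4,-28.4,13],81],[[-5.4,-28.4,9],81],[[-5.4,-28.4,9],81],[[-5.4,-28.4,9],81]]'; python3 - <<'E'
from h import *
crop(cams.grab_frame("scene"),60,120,260,300,4,"pics/s13.png")
from cell import get_state
s=get_state();print(s["ee_pos"],s["tcp_rot"])
E
```

```text
clock: 21.98
ee_pos: [0.4989, -0.1983, 0.1733]
tcp_rot: [0.998, -0.07, 0.0, 0.0]
wrist_force: [-0.8, -0.1, -0.1]
opening: 0.0115
[ 0.49934418 -0.19846156  0.17380934] [ 9.97572860e-01 -6.96201766e-02  1.15427424e-03  2.97361322e-04]
```

View pics/s13.png

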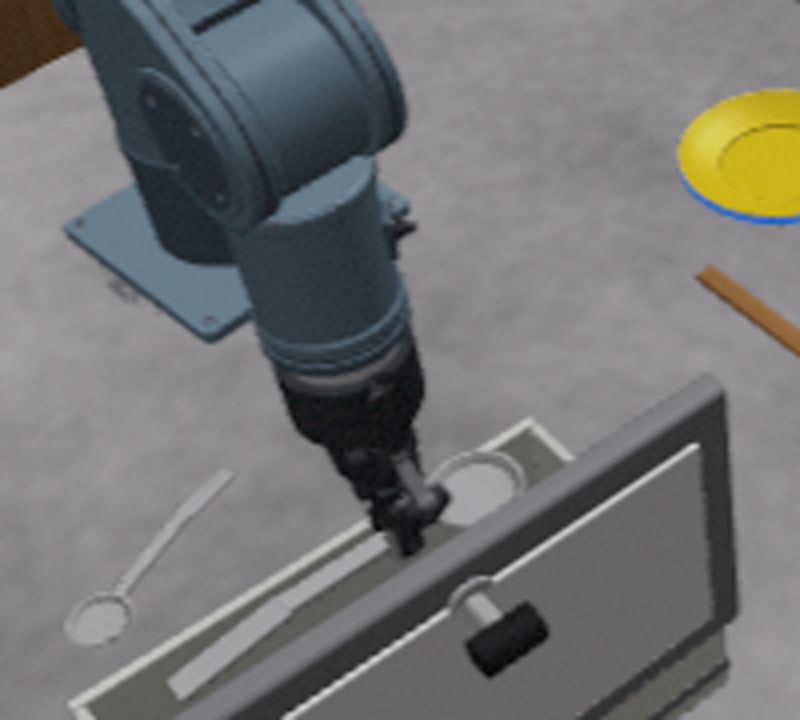

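```bash
python3 -m crank '[[[0,0,-3],0],[[0,0,-6],0],[[0,0,-9],0],[[0,0,-11],0],[[0,0,-12.3],0],[[0,0,-12.3],0],[[0,0,-12.3],0]]'
```

```text
clock: 22.9
ee_pos: [0.4987, -0.1985, 0.05]
tcp_rot: [0.998, -0.07, 0.0, 0.0]
wrist_force: [-1.2, -0.4, 0.6]
opening: 0.0119
```

```bash
python3 -m crank '[[[0,0,-0.1],0],[[0,0,-0.1],0]]'; python3 -m crank '[[[0,0,0],0],[[0,0,0],0],[[0,0,0],0],[[0,0,0],0]]' 4.2;  python3 -m crank '[[[0,0,4],0],[[0,0,9],0],[[0,0,15],0],[[0,0,21],0],[[0,0,27],0],[[-2,5,31],0],[[-4,11,33],0],[[-4,17,33],0],[[-4,22,33],0],[[-4,22,33],0]]'; python3 - <<'E'
from h import *
cv2.imwrite("pics/s14.png",cams.grab_frame("scene"));t=cams.grab_frame("top");crop(t,270,120,420,260,5,"pics/t14.png")
E
```

```text
clock: 23.15
ee_pos: [0.4984, -0.1985, 0.0486]
tcp_rot: [0.998, -0.07, 0.0, 0.0]
wrist_force: [0.0, 0.4, 0.9]
opening: 0.0116
clock: 23.65
ee_pos: [0.4982, -0.1983, 0.0483]
tcp_rot: [0.998, -0.07, 0.0, 0.0]
wrist_force: [0.2, -0.6, -0.1]
opening: 0.042
clock: 24.9
ee_pos: [0.4577, 0.0264, 0.3788]
tcp_rot: [0.998, -0.066, 0.001, -0.0]
wrist_force: [0.6, -1.7, -0.5]
opening: 0.0421
```

View pics/s14.png

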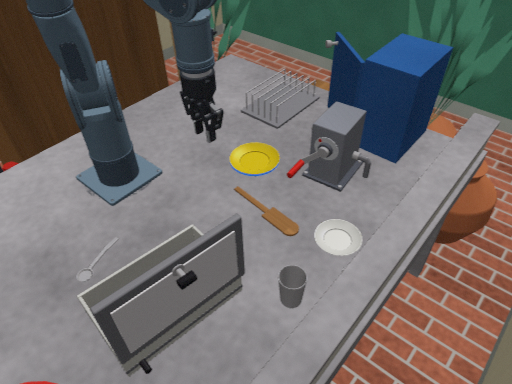

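View pics/t14.png

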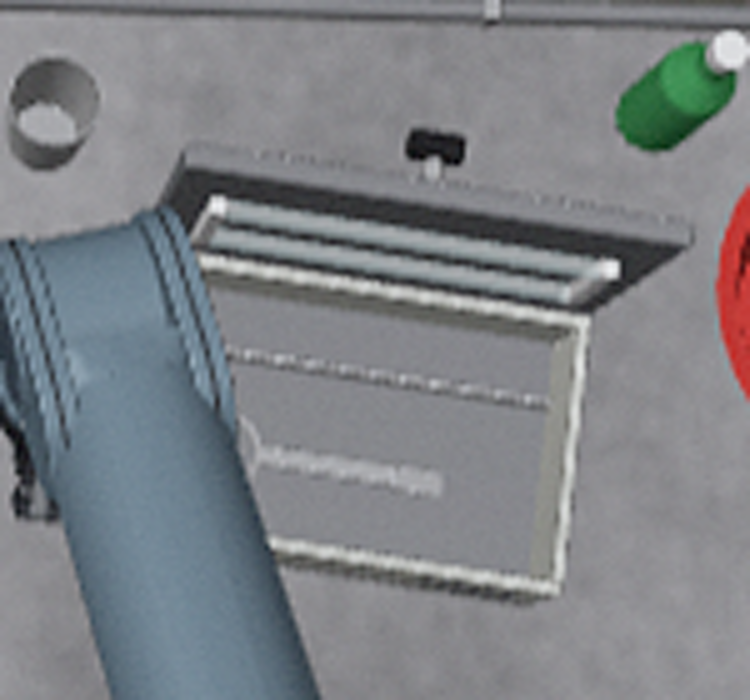

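```bash
python3 - <<'E'
import numpy as np
y=np.radians(-7.8);xs=np.array([np.cos(y),np.sin(y)]);ys=np.array([-np.sin(y),np.cos(y)]);C=np.array([.5228,-.2295])
S=C+.168*xs+.055*ys;print(S)
for d in range(90,-1,-6):
    a=np.radians(d);px=.105-.185*np.cos(a)+.018*np.sin(a)+.015;z=.1+.185*np.sin(a)+.018*np.cos(a)+.017
    P=C+px*xs+.055*ys; print(d,((P-S)*100).round(1),round(100*(z-.304),1))
E
python3 -m crank '[[[4,0,2],0],[[9,0,3],0],[[14,-2,3],0],[[18,-6,3],0],[[21,-12,3],0],[[23.5,-18,3],0],[[23.9,-22.4,3],0],[[23.9,-22.4,3],0],[[23.9,-22.4,3],0]]' 0; python3 - <<'E'
from h import *
crop(cams.grab_frame("scene"),60,80,300,260,3,"pics/s15.png")
from cell import get_state
s=get_state();print(s["ee_pos"],s["tcp_rot"])
E
```

```text
[ 0.69670999 -0.19780908]
90 [-3.   0.4] -0.2
84 [-4.9  0.7] -0.1
78 [-6.8  0.9] -0.2
72 [-8.7  1.2] -0.5
66 [-10.6   1.4] -1.1
60 [-12.4   1.7] -1.8
54 [-14.1   1.9] -2.7
48 [-15.7   2.1] -3.7
42 [-17.2   2.4] -5.0
36 [-18.5   2.5] -6.4
30 [-19.7   2.7] -7.9
24 [-20.8   2.8] -9.5
18 [-21.6   3. ] -11.3
12 [-22.3   3.1] -13.1
6 [-22.8   3.1] -15.0
0 [-23.1   3.2] -16.9
clock: 26.12
ee_pos: [0.6967, -0.2033, 0.4075]
tcp_rot: [0.998, -0.071, -0.001, -0.0]
wrist_force: [-0.3, 0.8, 0.5]
opening: -0.0
[ 0.69691524 -0.20195947  0.40796969] [ 9.97578933e-01 -6.95417929e-02 -3.72647306e-04 -2.69079447e-04]
```

View pics/s15.png

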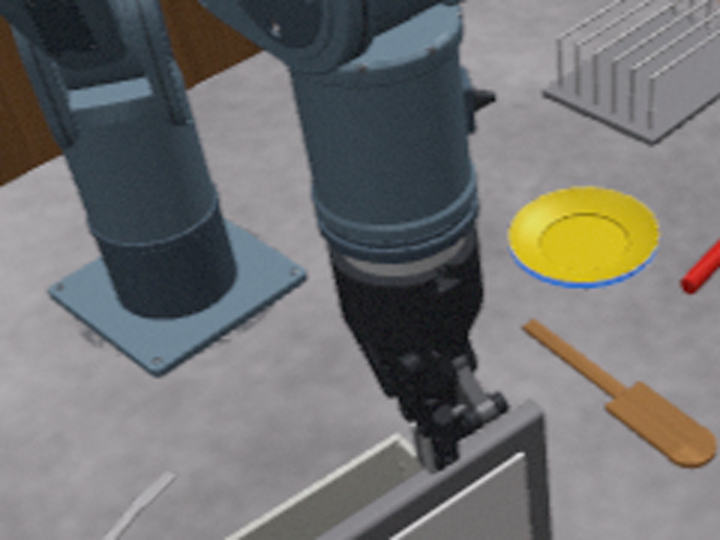

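```bash
python3 -m crank '[[[0,0,-5],0],[[0,0,-10.2],0],[[0,0,-10.2],0],[[-1.5,0.2,-10.3],0],[[-3,0.4,-10.4],0],[[-4.9,0.7,-10.3],0],[[-6.8,0.9,-10.4],0],[[-8.7,1.2,-10.7],0],[[-9.7,1.3,-11],0],[[-10.6,1.4,-11.3],0]]'; python3 - <<'E'
from h import *
crop(cams.grab_frame("scene"),60,120,300,300,3,"pics/s16.png")
E
```

```text
clock: 27.42
ee_pos: [0.592, -0.188, 0.297]
tcp_rot: [0.998, -0.069, 0.001, 0.0]
wrist_force: [1.6, 1.3, 1.3]
opening: 0.0
```

View pics/s16.png

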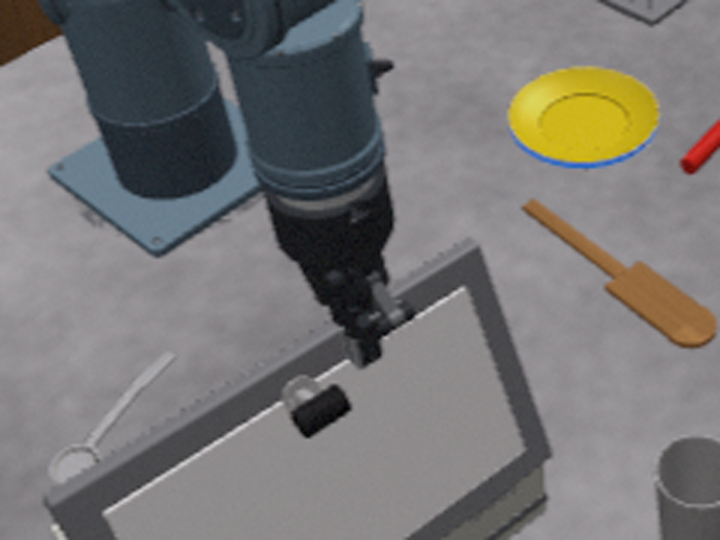

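The lid (top edge at 250,370) is tilting forward with the fingertips at (365,355) on its outer face, left of the pull. Continuing along the arc.

```bash
python3 -m crank '[[[-0.9,0.1,-0.4],0],[[-1.8,0.3,-0.8],0],[[-2.7,0.4,-1.2],0],[[-3.5,0.5,-1.6],0],[[-4.3,0.6,-2.1],0],[[-5.1,0.7,-2.6],0],[[-5.9,0.8,-3.3],0],[[-6.6,1,-3.9],0],[[-7.3,1,-4.6],0],[[-7.9,1.1,-5.3],0],[[-8.5,1.2,-6],0],[[-9.1,1.3,-6.8],0],[[-9.7,1.3,-7.6],0],[[-10.2,1.4,-8.4],0],[[-10.6,1.5,-9.3],0],[[-11,1.6,-10.2],0],[[-11.4,1.6,-11.1],0],[[-11.7,1.6,-12],0],[[-12,1.7,-13],0],[[-12.2,1.7,-13.9],0]]'; python3 -m crank '[[[-0.2,0,-1],0],[[-0.3,0,-1.8],0],[[-0.3,0,-2.1],0],[[-0.3,0,-2.1],0]]';python3 - <<'E'
from h import *
crop(cams.grab_frame("scene"),60,180,300,360,3,"pics/s17.png")
E
```

```text
clock: 29.98
ee_pos: [0.469, -0.1713, 0.1556]
tcp_rot: [0.998, -0.07, -0.0, -0.0]
wrist_force: [-0.2, 0.1, 0.3]
opening: -0.0001
clock: 30.48
ee_pos: [0.4657, -0.1712, 0.1356]
tcp_rot: [0.998, -0.07, -0.001, 0.0]
wrist_force: [-4.1, 1.2, 6.8]
opening: 0.0
```

View pics/s17.png

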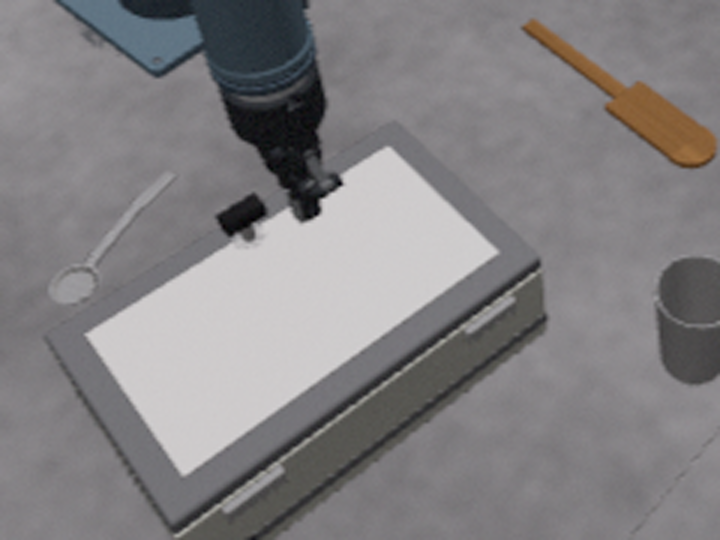

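```bash
python3 -m crank '[[[0,0,-0.5],0],[[0,0,-0.5],0],[[0,0,-0.5],0],[[0,0,-0.5],0],[[0,0,0],0],[[0,0,4],0],[[0,0,9],0],[[0,5,14],1],[[2,11,18],3],[[4,17,18],5],[[4,23,18],7],[[4,29,18],9],[[4,35,18],11],[[4,41,18],13],[[4.3,47,18],13],[[4.3,51,18],13],[[4.3,51,18],13],[[4.3,51,18],13],[[4.3,51,18],13]]'  4; python3 - <<'E'
from h import *
cv2.imwrite("pics/s18.png",cams.grab_frame("scene"));cv2.imwrite("pics/t18.png",cams.grab_frame("top"))
from cell import get_state
s=get_state();print(s["ee_pos"],s["tcp_rot"])
E
```

```text
clock: 32.9
ee_pos: [0.5099, 0.3367, 0.3151]
tcp_rot: [0.999, 0.042, 0.0, 0.001]
wrist_force: [0.0, 0.2, 0.4]
opening: 0.0401
[0.50984065 0.3370985  0.31531603] [9.99095369e-01 4.25232497e-02 1.39687612e-04 4.44294151e-04]
```

View pics/s18.png

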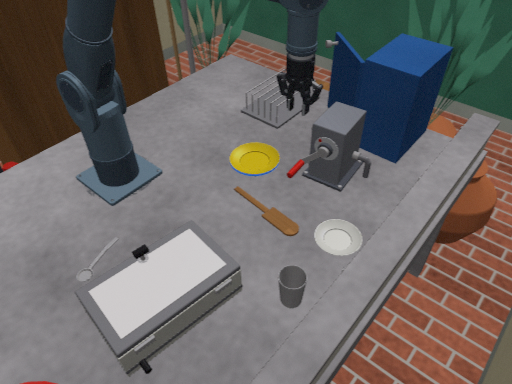

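View pics/t18.png

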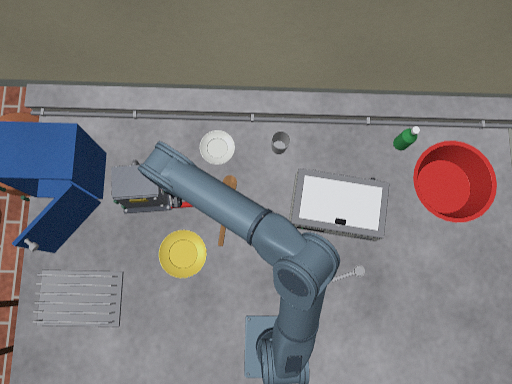

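```bash
python3 - <<'E'
import cv2,numpy as np
for f in("pics/scene0.png","pics/s18.png"):
    k=cv2.inRange(cv2.cvtColor(cv2.imread(f),cv2.COLOR_BGR2HSV),(0,0,0),(180,255,40));m=np.zeros_like(k);m[240:260,128:152]=k[240:260,128:152];print(cv2.minAreaRect(cv2.findNonZero(m)))
a=cv2.imread("pics/scene0.png").astype(int)[225:340,70:245];b=cv2.imread("pics/s18.png").astype(int)[225:340,70:245];print(abs(a-b).mean(),(abs(a-b).max(2)>40).sum())
E
python3 -m crank '[[[0,0.2,-5],0],[[0,0.2,-10],0],[[0,0.2,-15],0],[[0,0.2,-19],0],[[0,0.2,-22],0],[[0,0.2,-24.2],0],[[0,0.2,-24.2],0]]'; python3 - <<'E'
from h import *
crop(cams.grab_frame("scene"),230,60,390,180,5,"pics/s19.png")
E
```

```text
((140.45587158203125, 251.42645263671875), (7.71743631362915, 14.74887752532959), 59.036251068115234)
((140.45587158203125, 251.42645263671875), (7.71743631362915, 14.74887752532959), 59.036251068115234)
2.508289855072464 0
clock: 33.88
ee_pos: [0.5088, 0.3396, 0.0722]
tcp_rot: [0.999, 0.043, -0.001, 0.001]
wrist_force: [-0.7, -0.6, 1.1]
opening: 0.0399
```

View pics/s19.png

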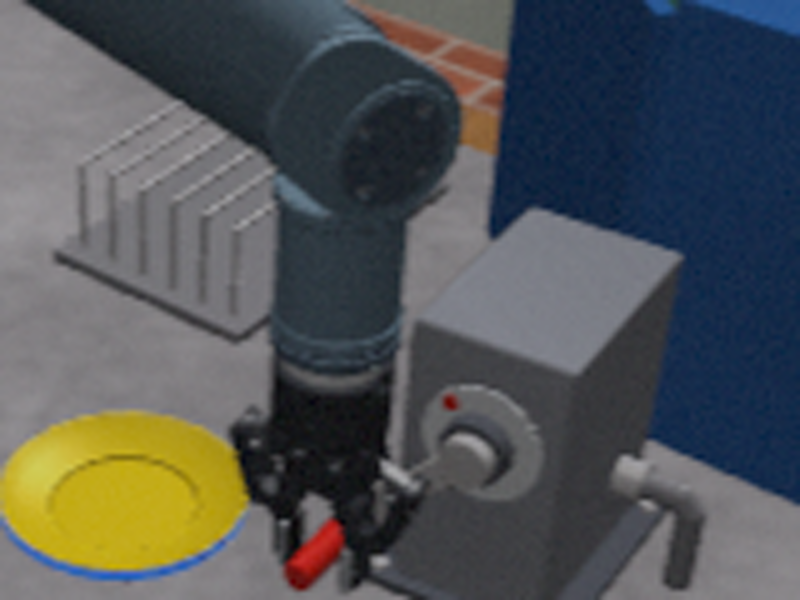

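```bash
python3 -m crank '[[[0,0,0],0],[[0,0,0],0],[[0,0,0],0],[[0,0,0],0]]' 0 35; python3 -m crank '[[[-0.6,-0.1,0.6],0],[[-1.1,-0.1,1.3],0],[[-1.6,-0.2,2],0],[[-2,-0.2,2.8],0],[[-2.4,-0.2,3.6],0],[[-2.6,-0.2,4.5],0],[[-2.8,-0.3,5.3],0],[[-2.9,-0.3,6.2],0],[[-2.9,-0.3,7],0],[[-2.9,-0.3,7.9],0],[[-2.8,-0.2,8.8],0],[[-2.6,-0.2,9.7],0],[[-2.3,-0.2,10.5],0],[[-2,-0.2,11.3],0],[[-1.6,-0.1,12.1],0],[[-1.1,-0.1,12.8],0],[[-0.5,0,13.6],0],[[0.1,0,14.3],0],[[0.1,0,14.3],0],[[0.1,0,14.3],0]]';  python3 - <<'E'
from h import *
crop(cams.grab_frame("scene"),230,60,390,180,5,"pics/s20.png")
E
```

```text
clock: 34.42
ee_pos: [0.5084, 0.3412, 0.0749]
tcp_rot: [0.999, 0.044, -0.0, -0.0]
wrist_force: [-4.5, -1.8, 5.3]
opening: 0.0208
clock: 36.92
ee_pos: [0.4979, 0.3401, 0.2173]
tcp_rot: [0.999, 0.047, -0.01, 0.005]
wrist_force: [-36.6, -12.2, 28.0]
opening: 0.0204
```

View pics/s20.png

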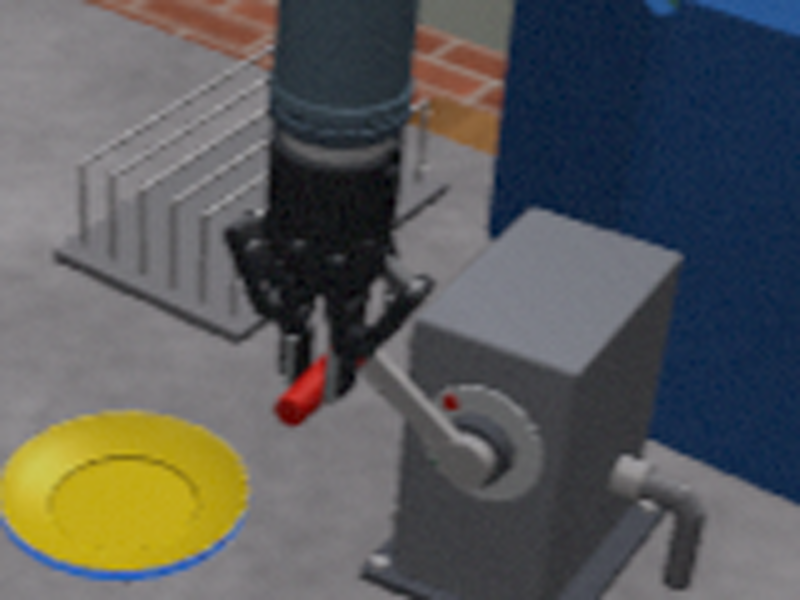

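```bash
python3 -m crank '[[[0,0,0],0],[[0,0,0],0],[[0,0,0],0]]' 5; python3 -m crank '[[[0,0,3],0],[[0,0,7],0],[[0,0,11],0],[[0,-6,13],0],[[0,-12,13],0],[[0,-18,13],0],[[-2,-24,13],0],[[-4,-30,13],0],[[-4,-30,13],0],[[-4,-30,13],0]]'; python3 - <<'E'
from h import *
from cell import get_state
np.set_printoptions(precision=4,suppress=True)
s=cams.grab_frame("scene");t=cams.grab_frame("top")
cv2.imwrite("pics/s21.png",s);cv2.imwrite("pics/t21.png",t)
def big(img,roi):
    x0,y0,x1,y1=roi;m=cv2.inRange(cv2.cvtColor(img,cv2.COLOR_BGR2HSV),(0,130,60),(10,255,255));k=np.zeros_like(m);k[y0:y1,x0:x1]=m[y0:y1,x0:x1]
    n,l,st,c=cv2.connectedComponentsWithStats(k);i=1+st[1:,4].argmax();return cv2.minAreaRect(cv2.findNonZero((l==i).astype(np.uint8)))[0]
a=big(t,(155,180,200,215));b=big(s,(280,115,315,150));print(a,b,tri(a,b))
a=cv2.imread("pics/scene0.png").astype(int);d=abs(a-s).max(2)>40;print("lid diff",d[225:340,70:245].sum(),"plates/paddle/saucer/tumbler",d[140:180,225:285].sum(),d[185:238,268:300].sum(),d[215:260,305:370].sum(),d[260:310,270:310].sum())
print(get_state()["wrist_force"])
E
```

```text
clock: 37.35
ee_pos: [0.5114, 0.3402, 0.2167]
tcp_rot: [0.999, 0.043, 0.001, 0.0]
wrist_force: [-0.2, 0.2, -0.3]
opening: 0.05
clock: 38.6
ee_pos: [0.4707, 0.0407, 0.3467]
tcp_rot: [0.999, 0.043, 0.001, -0.0]
wrist_force: [-0.8, 0.6, 0.1]
opening: 0.0502
(177.41744995117188, 197.05067443847656) (298.0, 132.5) (array([0.5097, 0.3516, 0.2166]), np.float64(0.0018049202646794784))
lid diff 2 plates/paddle/saucer/tumbler 27 0 0 0
[ 0.6418 -0.3996 -0.9776]
```

View pics/s21.png

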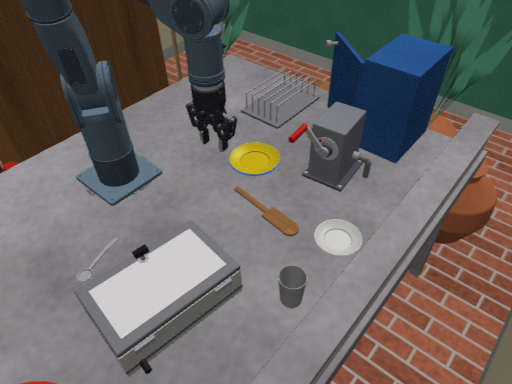

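The scene picture shows the handle up (298,132, within 2 mm of where it started), the lid shut (its pull at 140,251 as at the start), and the other ware unmoved. The robot is clear of everything.

```bash
python3 -c "
from cell import r
print(r.job_done())"
```

```text
the job is handed in; nothing more can be done
None
```

I did the whole job in the order asked and handed it in at about 39 s. I switched the isolator off, raised the lid upright, laid the 238 mm spoon in the front lane, shut the lid, and switched the supply back on. The smaller 171 mm spoon was left alone.

**Checks during the run**
- **Off:** the handle grip measured 74 mm above the ledge, which is the off stop.
- **Lid:** it measured 1.57 rad when open. Once shut, it matched the start picture almost exactly.
- **On:** the grip ended at 217 mm, within 2 mm of where it started.
- **Other ware:** paddle, saucer and tumbler show no change from the start. The only change in the plates' area is 27 pixels, which I put down to the gripper overlapping it in the picture.

**What went less cleanly**
- **Lid opening:** part of the gripper pressed on the lid's top edge at the end, with about 35 N at the wrist. I backed off at once.
- **Handle throws:** both ended with side loads, about 24 N going down and 47 N going up, until I let go and the spring seated it.
- **Spoon:** in the one top view after release, the arm hid most of the bowl. I confirmed only the spoon's handle and end as flat in the lane, and could not see inside once the lid was shut.

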